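# Open the carton and unscrew the jar's tight cap

### The arm

A 7-joint arm with a two-finger parallel gripper is mounted at the origin on the work surface. World frame = base frame: x ahead of the robot, y to its left, z up, the work surface at z = 0. Lengths are in mm, angles in rad, forces in N, time in s.
With the tool pointing down it reaches from about 425 to 950 mm from the base axis. Payload 4.7 kg.
Tool frame: the origin (TCP) lies at the very end of the fingers, on their centre line; the grasp point (between the pads) lies 19 mm behind it; x points along the fingers, y is the direction in which the jaws open and shut, and the axes are right-handed (so a half turn about x gives the same grasp; the last joint's range is limited). The gripper opens to 85 mm and grips with 20 to 120 N. Pads are 22 mm wide; open, the fingers measure 114 mm over their backs; the gripper's body (76 mm by 85 mm) begins 54 mm behind the grasp point. The pads swing forward as they close: fully open they stand 13 mm farther back than shut.
Start: joints at [1.291, 0.469, -0.049, 1.532, 0.024, 1.141, -0.082], TCP at [167.567, -653.888, 231.335] pointing down, gripper open.
Joint ranges: [-2.59, 2.59], [-0.33, 1.99], [-1.39, 1.29], [0.1, 2.45], [-1.04, 4.18], [0.21, 1.99], [-2.66, 2.66]. Speed limits (rad/s): [2.57, 2.57, 3.14, 3.14, 3.14, 3.14, 3.14].

### API

Orientations are given as a rotation vector (axis times angle).
In Python, from rig import * gives the robot as it stands.
- The arm moves only by the tool drive_tool, never from a script. Its argument "series" is a list of rows, each a list of 3 entries, a list of its own where there are three numbers: the shift along the world's x, y, z in m, then the turn, a rotation vector about the world's x, y, z in rad, then the closure, from 0 (fully open) to 1 (shut). In form: [[[x, y, z], [wx, wy, wz], gripper], ...]. A call has exactly 10 rows; each row is the pose to reach, as a shift and turn from the pose commanded when the call began; what a row does not reach only later rows make up. A row lasts 1/8 s, in which the tool goes at most 62.5 mm and 10.7 degrees, less where a joint would pass 70% of its speed; a pose out of reach is approached as far as the arm can. A call with a gripper value outside its range is refused whole. The fingers move at their own pace and stop on an object; "squeeze" is the grip in N (left out, the last holds). Time passes only in rows, so rows that repeat a pose let the fingers close, or fill a call up. It gives the time, the measured TCP pose, the force and the opening at its end, in the units of the state.
- get_state(): the state, without advancing time (a new reading comes with each control period).
- camera(name): name is "scene" or "top"; returns a dict with "frame" (384x512x3 uint8, blue, green, red), "range_z" (384x512 float32, mm along the optical axis (not along the pixel's ray), 0 where there is no reading), "fx", "fy", "cx", "cy" (pixels), "extrinsics" (4x4, takes a point from world to camera coordinates). Camera axes: x right, y up, looking along -z (the intrinsics and any distortion apply to the point x, -y, -z); pixel columns grow to the right and rows downward; lengths in mm; the calibration is good to about 2 mm. A picture is of the moment at which its call begins.
- hand_in(): hands the job in, once; it reports no verdict.
The state is a dict: "t": time; "q": joint angles; "joint_vel": joint speeds; "joint_efforts": joint torques, N m; "tcp_pos": TCP position; "orientation": TCP orientation; "force": force on the tool from outside, world axes, zero at the start; "ft_torque": the same for the moment, N m; "grip_width": opening from 0.0 (shut) to 1.0 (fully open).
Only numpy, scipy, OpenCV 4.12 (cv2) and the standard library are available. Lean on these libraries where they do the work, as an engineer would, in place of code of your own. Each camera call takes 0.05 s, during which the arm holds its last target. There are 200 camera calls.

### The job

Swing both half-raised flaps of the carton on the bench outwards, past upright, so that they stand well open. Then unscrew the tight cap of the square jar standing in the carton (its cell keeps the jar from turning): turn it anticlockwise until the thread lets go, without pulling the jar up out of its cell or knocking the other things about. Finish while holding the cap in the gripper: level, straight above the jar's mouth and clear of it by about 3 cm, and do not put it down or let go.

Things in the scene. Friction and masses are not known exactly. Their poses are not given: they have to be found in the camera images.
- carton_rim (a point): Brown carton, fixed on the bench, outside 168 (x) by 208 (y), 130 high, walls 4. This point: centre of the opening at rim height; axes are the carton's, z up. Two flaps are hinged along its +y and -y sides; the end flaps on the x sides are already folded down outside. A square card cell, 48 high, in the middle of the floor keeps the jar in place.
- flap_left (a joint): Flap on the carton's +y side: card 160 (along x) by 52, 4 thick, hinge line at carton y = +102, 2 above the rim. 0 = flat over the opening (free edge at y = +50), grows as it swings up and outwards, 1.57 upright, 2.4 its outer stop. Light, a little stiff (0.04 N m), stays where left. Starts at 0.55 to 0.95; while low, lift it from beneath (a level push on its edge may jam).
- flap_right (a joint): Flap on the carton's -y side, mirror image of flap_left (hinge line at carton y = -102). Same values, stiffness and start range.
- cap_mid (a point): Black ribbed screw cap, 58 across, 28 tall, 35 g. This point: its centre, half-way up, z along its axis, up. At the start screwed home on the jar, 98 above the bench, 24 above the jar's flat shoulder. Anticlockwise from above loosens: it rises 3.6 mm per rad and comes free after about 2.1 rad (more does no harm). Takes about 0.4 N m for the first 50 degrees, then loose. Stays if let go part-way.
- jar_mouth (a point): Centre of the rim of the white jar's neck (under the cap at the start), z up. Jar loose in its cell with 1 mm play, about 0.45 kg: body 62 square, 66 high, round neck 49 across over the thread; this point 99 above its underside. Cap screwed home: cap's centre is 5 below this point, cap's and jar's x axes parallel.
- junction_box_mid (a point): Bystander: grey square junction box with a white cover, 85 by 85 by 44 high; its centre.
- tape_roll_mid (a point): Bystander: black roll of tape lying flat, 72 across, 19 high; its centre.
- conduit_elbow_mid (a point): Bystander: grey conduit elbow lying flat, legs about 64 long, 32 high; a point between its legs, 16 up.
Mind the look-alikes: they are no part of the job. Leave any pink look-alike of the part that bears cap_mid alone.

How it is judged:
By the outcome, as a careful person would: the job done as asked, in the order asked, and still so for the second after the job is handed in, while the arm keeps its last pose, push and grip.
It also fails if it takes over 67 s, if anything falls off the work surface, if the arm or the gripper's body presses on something with over 40 N, if the wrist force passes 120 N, or if a joint passes its speed limit or range.

## Working session

There is one attempt and no reset: what is moved stays moved. The work goes in short steps, Python scripts to look and compute and a tool call to move; the robot and the scene stay as the last step left them, time stands still between calls to the robot, and variables do not carry over. Pictures are saved under pics/ and viewed, about 8 in all and at most 12, crops included, and the job is handed in when it is done.

Besides the shell and the picture viewer there is one more tool, called by a JSON object that holds its "api" and its "payload", one argument or row to a line. drive_tool: Moves the arm, as the interface text tells. Its arguments: {"type":"object","properties":{"series":{"type":"array"},"squeeze":{"type":"number"}},"required":["series"]}

```bash
mkdir -p pics; ls
cat > h.py <<'E'
import numpy as np, cv2
from rig import *
def pts(c):
    d=c["range_z"]; v,u=np.mgrid[:384,:512]
    P=np.stack([(u-c["cx"])/c["fx"]*d,-(v-c["cy"])/c["fy"]*d,-d,np.ones_like(d)],-1)
    W=P@np.linalg.inv(c["extrinsics"]).T
    W[d==0]=np.nan
    return W[...,:3]
def rays(c):
    E=np.linalg.inv(c["extrinsics"]); return E[:3,3],E[:3,:3]
E
python3 - <<'E'
from h import *
s=get_state(); print({k:np.round(v,3).tolist() for k,v in s.items()})
ims=[]
for n in("scene","top"):
    c=camera(n); np.savez(f"{n}0.npz",**c); ims.append(c["frame"]); print(n,[k for k in c],c["fx"],c["fy"],c["cx"],c["cy"],np.round(c["extrinsics"],3).tolist())
    cv2.imwrite(f"pics/{n}0.png",c["frame"])
E
```

```text
pics
{'t': 0.0, 'q': [1.291, 0.469, -0.049, 1.534, 0.024, 1.141, -0.082], 'joint_vel': [-0.002, -0.001, 0.0, 0.002, 0.001, -0.0, -0.002], 'joint_efforts': [-0.0, -51.03, -0.046, -23.771, 0.011, 0.008, 0.0], 'tcp_pos': [167.374, -653.318, 230.251], 'orientation': [2.088, 0.265, -2.089], 'force': [-0.629, -0.284, 0.33], 'ft_torque': [-0.006, -0.011, 0.007], 'grip_width': 0.996}
scene ['frame', 'range_z', 'fx', 'fy', 'cx', 'cy', 'extrinsics'] 446.91958351945635 446.91958351945635 255.8903749113735 191.09885368280672 [[0.341, 0.94, -0.019, -208.041], [-0.55, 0.216, 0.807, 221.253], [0.762, -0.265, 0.591, -2003.005], [0.0, 0.0, 0.0, 1.0]]
top ['frame', 'range_z', 'fx', 'fy', 'cx', 'cy', 'extrinsics'] 387.55945701438327 387.55945701438327 252.57844376581704 185.92914322773132 [[0.025, -1.0, -0.012, 22.667], [0.995, 0.023, 0.098, -584.899], [-0.097, -0.015, 0.995, -1073.469], [0.0, 0.0, 0.0, 1.0]]
```

View pics/scene0.png

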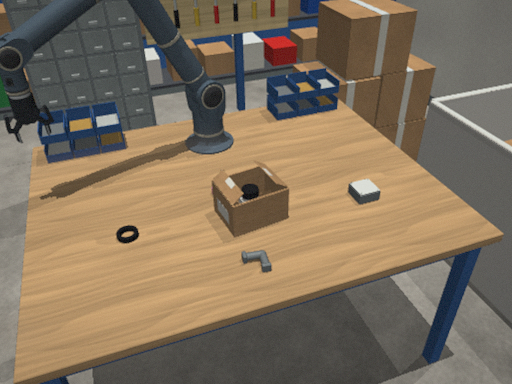

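View pics/top0.png

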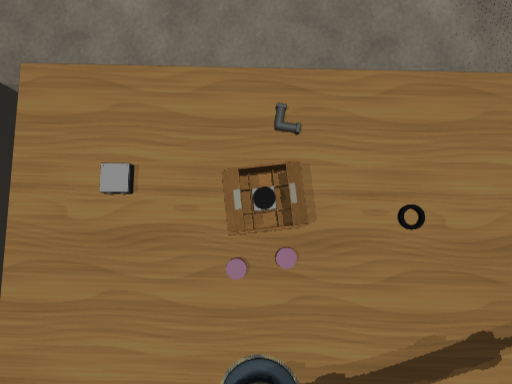

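The scene view shows the carton at about (250,200), with the elbow, tape and box well away from it. The top view has the black cap at (264,198), flaps on its left (+y) and right (−y), and pink look-alikes at (236,269) and (286,258). Next I'll measure these.

Run:
```python
from h import *
c=dict(np.load("top0.npz")); W=pts(c); f=c["frame"]; hsv=cv2.cvtColor(f,cv2.COLOR_BGR2HSV)
def med(m): p=W[m]; return np.round(np.nanmedian(p,0),1),np.round(np.nanpercentile(p,[2,98],axis=0),0).tolist(),m.sum()
m=np.zeros(f.shape[:2],bool); m[150:250,205:330]=1
blk=m&(f.max(-1)<60)&(np.abs(W[...,2]-112)<12); print("cap",med(blk))
pk=(hsv[...,0]>140)&(hsv[...,0]<178)&(hsv[...,1]>50)&(f[...,2]>100); 
n,l,st,ce=cv2.connectedComponentsWithStats(pk.astype(np.uint8))
for i in range(1,n):
    if st[i,4]>40: print("pink",ce[i],med(l==i))
O,R=rays(c)
def ray(u,v,z):
    d=R@np.array([(u-c["cx"])/c["fx"],-(v-c["cy"])/c["fy"],-1]); return O+d*(z-O[2])/d[2]
# cap circle
cn,_=cv2.findContours(blk.astype(np.uint8),cv2.RETR_EXTERNAL,cv2.CHAIN_APPROX_NONE); cn=max(cn,key=len); (u,v),r=cv2.minEnclosingCircle(cn); print(u,v,r,ray(u,v,112))
M=m&(W[...,2]>118)
rim=m&(abs(W[...,2]-130)<6)
print("rim",med(rim)); 
for col in range(225,320,6):
    print(col,[ (int(W[r_,col,0]),int(W[r_,col,1]),int(W[r_,col,2])) if W[r_,col,2]==W[r_,col,2] else None for r_ in (180,198,212)])
# enlarge crop
cr=cv2.resize(f[145:285,200:335],None,fx=5,fy=4.2,interpolation=cv2.INTER_CUBIC)
s=np.load("scene0.npz")["frame"][145:240,200:300]; s=cv2.resize(s,(620,588),interpolation=cv2.INTER_CUBIC)
o=np.hstack([cv2.resize(cr,(400,415)),cv2.resize(s,(400,415))]); cv2.imwrite("pics/crop0.png",o)
```

```text
cap (array([548.1,   5.1, 110.9]), [[522.0, -21.0, 104.0], [629.0, 39.0, 115.0]], np.int64(392))
pink [285.771261   257.67155425] (array([384.5, -61.2,  27.2]), [[359.0, -87.0, 22.0], [412.0, -36.0, 31.0]], np.int64(341))
pink [235.83284457 268.47214076] (array([352.5,  77.7,  27.3]), [[326.0, 52.0, 23.0], [378.0, 103.0, 32.0]], np.int64(341))
264.0 197.0 11.180439949035645 [547.6097723   4.9629207 112.       ]
rim (array([536. ,  12.3, 129.6]), [[453.0, -104.0, 125.0], [644.0, 115.0, 136.0]], np.int64(621))
225 [(587, 106, 136), (540, 105, 136), (509, 115, -2)]
231 [(586, 90, 149), (540, 89, 144), (505, 88, 143)]
237 [(585, 74, 161), (540, 73, 156), (505, 72, 154)]
243 [(603, 65, 0), (551, 64, 0), (510, 62, 4)]
249 [(598, 46, 47), (551, 46, 3), (509, 44, 49)]
255 [(604, 30, 2), (544, 28, 113), (510, 28, 38)]
261 [(604, 13, 2), (544, 12, 111), (511, 10, 4)]
267 [(605, -4, 1), (545, -2, 110), (511, -6, 3)]
273 [(600, -20, 45), (545, -18, 110), (512, -23, 3)]
279 [(606, -39, 0), (553, -40, 0), (512, -40, 4)]
285 [(606, -57, -1), (553, -57, 2), (513, -58, -1)]
291 [(588, -61, 159), (542, -61, 166), (508, -61, 163)]
297 [(590, -76, 150), (544, -77, 147), (509, -77, 151)]
303 [(608, -109, -4), (545, -94, 137), (509, -94, 140)]
309 [(608, -126, 0), (555, -127, -3), (515, -128, -4)]
315 [(608, -143, 3), (556, -145, 0), (515, -144, 2)]
```

View pics/crop0.png

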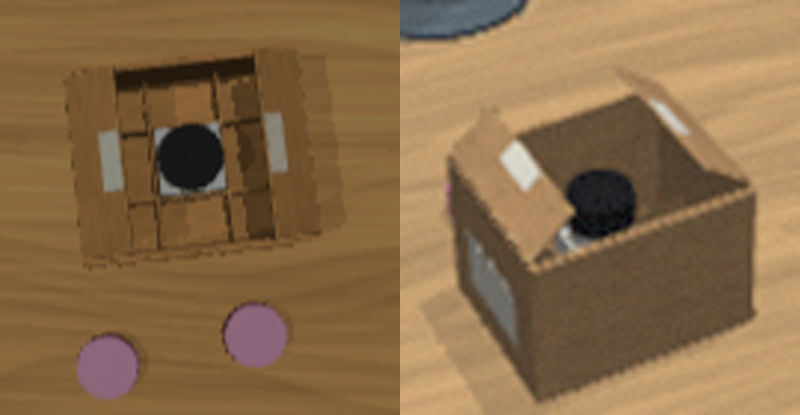

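The crops show both flaps half-raised, the carton turned slightly, and the pink caps outside it on the robot's side. I'll fit the flap planes and carton frame.

```bash
cat >> h.py <<'E'
from scipy.spatial.transform import Rotation as Ro
def flaps(c,C=(547,3),yaw=None,verbose=True):
    W=pts(c); x,y,z=np.moveaxis(W,-1,0); out=[]
    for s in(1,-1):
        m=(z>139)&(z<200)&(s*(y-C[1])>35)&(s*(y-C[1])<170)&(abs(x-C[0])<75)
        P=W[m]; 
        for _ in range(4):
            cc=P.mean(0); n=np.linalg.svd(P-cc)[2][2]; r=abs((P-cc)@n); P=P[r<max(3,2.5*np.median(r))]
        n=n*np.sign(n[2]); h=np.cross(n,[0,0,1]); h/=np.linalg.norm(h); h*=np.sign(h[0])
        # slope: z rises toward -s*y
        g=-n[:2]/n[2]; th=np.arctan2(np.hypot(*g),1); inward=-s*g[1]>0
        th=th if inward else np.pi-th
        q=cc[:2]+g/np.hypot(*g)**2*(132-cc[2])  # hinge pt
        print("flap",s,"th",round(th,3),"line yaw",round(np.arctan2(h[1],h[0]),3),"hinge pt",q.round(1),"n",len(P),"rms",r.std().round(2)); out.append((th,h,q))
    return out
def tool():
    s=get_state(); R=Ro.from_rotvec(s["orientation"]).as_matrix()
    print("t",s["t"],"tcp",np.round(s["tcp_pos"],1),"x",R[:,0].round(3),"jaw yaw",round(np.arctan2(R[1,1],R[0,1]),3),"F",np.round(s["force"],1),"T",np.round(s["ft_torque"],2),"w",s["grip_width"],"q",np.round(s["q"],2)); return s
E
python3 - <<'E'
from h import *
c=dict(np.load("top0.npz")); flaps(c); tool()
W=pts(c); f=c["frame"]
# white jar shoulder mask -> yaw; and carton outline
m=np.zeros(f.shape[:2],np.uint8); m[150:245,215:325]=((W[150:245,215:325,2]>118)).astype(np.uint8)
P=W[m>0][:,:2].astype(np.float32); print("rect",cv2.minAreaRect(P))
for lo,hi in((110,600),(110,600)):pass
P=W[(abs(W[...,2]-130)<8)&(abs(W[...,1]-3)<45)&(abs(W[...,0]-547)<110)]; a=P[P[:,0]>547];b=P[P[:,0]<547]
for p in(a,b):
    if len(p)>5: print("rim side",len(p),p.mean(0),np.polyfit(p[:,1],p[:,0],1))
E
```

```text
flap 1 th 0.572 line yaw 0.136 hinge pt [539.9 110.1] n 758 rms 0.73
flap -1 th 0.676 line yaw 0.136 hinge pt [553.8 -99.3] n 708 rms 0.71
t 0.1 tcp [ 167.4 -653.4  230.4] x [-0.     0.002 -1.   ] jaw yaw -1.32 F [-0.8 -0.4  0.6] T [0.01 0.   0.06] w 0.9999116989473867 q [ 1.29  0.47 -0.05  1.53  0.02  1.14 -0.08]
rect ((548.8429565429688, 5.337104797363281), (174.30636596679688, 208.43348693847656), 7.773090839385986)
rim side 103 [632.90040516   3.09705628 127.99820627] [-1.40798494e-01  6.33336466e+02]
rim side 96 [464.86172888   2.97421835 128.71350192] [-1.38202923e-01  4.65272775e+02]
```

{"api": "drive_tool", "payload": {
  "series": [
    [[0.029,0.045,0.007],[0,0,0.1],1],
    [[0.058,0.09,0.014],[0,0,0.2],1],
    [[0.087,0.135,0.021],[0,0,0.3],1],
    [[0.116,0.18,0.028],[0,0,0.4],1],
    [[0.145,0.225,0.035],[0,0,0.5],1],
    [[0.174,0.27,0.042],[0,0,0.6],1],
    [[0.203,0.315,0.049],[0,0,0.7],1],
    [[0.232,0.36,0.056],[0,0,0.8],1],
    [[0.261,0.405,0.063],[0,0,0.9],1],
    [[0.29,0.45,0.07],[0,0,1.0],1]
  ],
  "squeeze": 60
}}

```text
t: 1.35
tcp_pos: [458.0, -202.4, 301.4]
orientation: [1.439, 1.042, -1.439]
force: [0.3, -0.5, -0.8]
grip_width: -0.0
```

{"api": "drive_tool", "payload": {
  "series": [
    [[0.028,0.043,0.0],[0,0,0.1],1],
    [[0.056,0.086,0.0],[0,0,0.2],1],
    [[0.084,0.129,0.0],[0,0,0.3],1],
    [[0.112,0.172,0.0],[0,0,0.4],1],
    [[0.14,0.215,0.0],[0,0,0.457],1],
    [[0.14,0.216,0.0],[0,0,0.457],1],
    [[0.14,0.216,-0.03],[0,0,0.457],1],
    [[0.14,0.216,-0.06],[0,0,0.457],1],
    [[0.14,0.216,-0.09],[0,0,0.457],1],
    [[0.14,0.216,-0.09],[0,0,0.457],1]
  ]
}}

```text
t: 2.6
tcp_pos: [595.5, 10.4, 208.8]
orientation: [1.106, 1.274, -1.113]
force: [0.3, -0.4, -0.1]
grip_width: -0.002
```

Run:
```python
from h import *
tool()
```

```text
t 2.6 tcp [595.5  10.4 208.8] x [-0.006 -0.001 -1.   ] jaw yaw 0.136 F [ 0.3 -0.4 -0.1] T [-0.02  0.03  0.01] w -0.002154935759100708 q [ 0.39  0.44 -0.65  1.72  0.29  1.08 -0.21]
```

{"api": "drive_tool", "payload": {
  "series": [
    [[0,0,-0.04],[0,0,0],1],
    [[0,0,-0.08],[0,0,0],1],
    [[-0.002,0.015,-0.103],[0,0,0],1],
    [[-0.006,0.04,-0.103],[0,0,0],1],
    [[-0.007,0.05,-0.088],[0,0,0],1],
    [[-0.008,0.06,-0.072],[0,0,0],1],
    [[-0.01,0.075,-0.06],[0,0,0],1],
    [[-0.012,0.091,-0.049],[0,0,0],1],
    [[-0.014,0.105,-0.049],[0,0,0],1],
    [[-0.016,0.114,-0.049],[0,0,0],1]
  ]
}}

```text
t: 3.85
tcp_pos: [581.2, 127.4, 162.3]
orientation: [1.107, 1.272, -1.107]
force: [0.5, -1.2, -0.1]
grip_width: -0.001
```

Run:
```python
from h import *
tool(); c=camera("top"); flaps(c); s=camera("scene")
o=np.hstack([cv2.resize(c["frame"][140:250,200:335],(400,326)),cv2.resize(s["frame"][110:240,190:310],(380,326))]); cv2.imwrite("pics/p1.png",o)
```

```text
t 3.85 tcp [581.2 127.4 162.3] x [-0.  0. -1.] jaw yaw 0.138 F [ 0.5 -1.2 -0.1] T [-0.28 -0.08  0.01] w -0.0008233958905141048 q [ 0.19  0.49 -0.64  1.78  0.34  0.99 -0.45]
flap 1 th 3.142 line yaw nan hinge pt [nan nan] n 0 rms nan
flap -1 th 0.682 line yaw 0.138 hinge pt [554. -99.] n 686 rms 0.69h.py:18: RuntimeWarning: Mean of empty slice.
  cc=P.mean(0); n=np.linalg.svd(P-cc)[2][2]; r=abs((P-cc)@n); P=P[r<max(3,2.5*np.median(r))]
  ret = um.true_divide(
  return _methods._mean(a, axis=axis, dtype=dtype,
  ret = ret.dtype.type(ret / rcount)
h.py:19: RuntimeWarning: invalid value encountered in divide
  n=n*np.sign(n[2]); h=np.cross(n,[0,0,1]); h/=np.linalg.norm(h); h*=np.sign(h[0])
h.py:23: RuntimeWarning: invalid value encountered in divide
  q=cc[:2]+g/np.hypot(*g)**2*(132-cc[2])  # hinge pt
  ret = _var(a, axis=axis, dtype=dtype, out=out, ddof=ddof,
  arrmean = um.true_divide(arrmean, div, out=arrmean,
  ret = ret.dtype.type(ret / rcount)
```

View pics/p1.png

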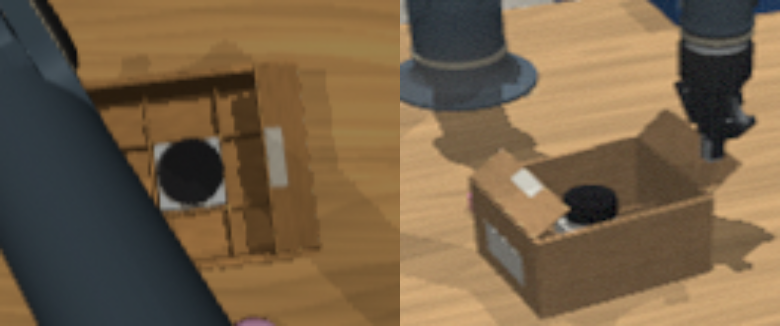

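The left flap now leans outwards past upright. The right flap is next, by the same path mirrored.

{"api": "drive_tool", "payload": {
  "series": [
    [[0.007,-0.05,0],[0,0,0],1],
    [[0.014,-0.1,0],[0,0,0],1],
    [[0.017,-0.125,-0.03],[0,0,0],1],
    [[0.02,-0.145,-0.055],[0,0,0],1],
    [[0.022,-0.158,-0.055],[0,0,0],1],
    [[0.023,-0.166,-0.04],[0,0,0],1],
    [[0.025,-0.176,-0.024],[0,0,0],1],
    [[0.027,-0.192,-0.01],[0,0,0],1],
    [[0.029,-0.207,0],[0,0,0],1],
    [[0.031,-0.22,0],[0,0,0],1]
  ]
}}

```text
t: 5.2
tcp_pos: [613.2, -94.9, 163.6]
orientation: [1.109, 1.269, -1.107]
force: [0.6, 1.4, -0.4]
grip_width: -0.001
```

{"api": "drive_tool", "payload": {
  "series": [
    [[0.001,-0.01,0],[0,0,0],1],
    [[0.001,-0.011,0],[0,0,0],1],
    [[-0.005,0.03,0.02],[0,0,-0.1],1],
    [[-0.01,0.055,0.05],[0,0,-0.2],1],
    [[-0.02,0.07,0.08],[0,0,-0.3],1],
    [[-0.03,0.08,0.09],[0,0,-0.45],1],
    [[-0.04,0.09,0.09],[0,0,-0.6],0],
    [[-0.05,0.095,0.09],[0,0,-0.75],0],
    [[-0.06,0.1,0.09],[0,0,-0.9],0],
    [[-0.065,0.105,0.09],[0,0,-1.05],0]
  ]
}}

```text
t: 6.45
tcp_pos: [546.8, 11.3, 252.0]
orientation: [1.844, 0.625, -1.846]
force: [0.1, -0.6, -0.4]
grip_width: 0.846
```

```bash
python3 - <<'E' 2>/dev/null
from h import *
tool(); c=camera("top"); s=camera("scene")
np.savez("s1.npz",**s); np.savez("t1.npz",**c)
o=np.hstack([cv2.resize(c["frame"][140:250,200:335],(400,326)),cv2.resize(s["frame"][110:240,190:310],(380,326))]); cv2.imwrite("pics/p2.png",o)
E
```

```text
t 6.45 tcp [546.8  11.3 252. ] x [-0.001 -0.001 -1.   ] jaw yaw -0.917 F [ 0.1 -0.6 -0.4] T [ 0.08 -0.01  0.04] w 0.8461677834126751 q [ 0.29  0.28 -0.47  1.79  0.14  1.1  -1.15]
```

View pics/p2.png

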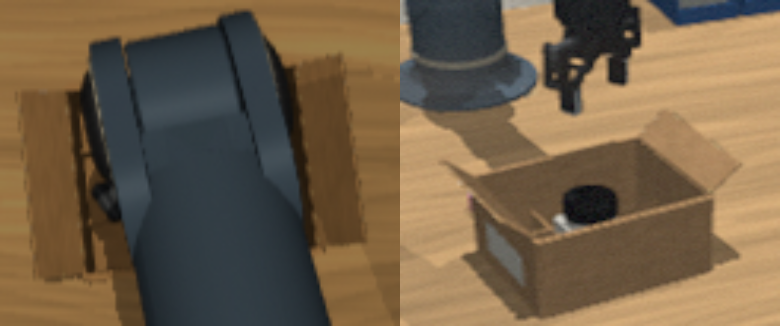

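Both flaps are open beyond upright, and the cap looks undisturbed. I'll cross-check the cap centre and flap angles from the scene view before descending.

```bash
python3 - <<'E' 2>/dev/null
from h import *
for n in("scene0.npz","s1.npz"):
    s=dict(np.load(n)); W=pts(s); f=s["frame"]
    m=(f.max(-1)<75)&(np.hypot(W[...,0]-548,W[...,1]-5)<45)&(W[...,2]>80)&(W[...,2]<120)
    P=W[m]; T=P[P[:,2]>108]; print(n,len(P),P[:,2].max(),"y ext",np.percentile(P[:,1],[1,99]),"top mid",(np.percentile(T,2,axis=0)+np.percentile(T,98,axis=0))/2, cv2.minEnclosingCircle(T[:,:2].astype(np.float32)))
t=dict(np.load("t1.npz")); flaps(t)
s=dict(np.load("s1.npz")); flaps(s)
E
```

```text
scene0.npz 221 116.79323382120901 y ext [-28.78836856  26.14441231] top mid [5.51964752e+02 4.94907814e-01 1.12392570e+02] ((550.4766845703125, -1.7932358980178833), 32.490501403808594)
s1.npz 230 117.39822898360569 y ext [-29.58850026  25.00358206] top mid [550.64415857  -1.65781253 111.97162653] ((549.6994018554688, -1.7752573490142822), 32.49353790283203)
flap 1 th 2.378 line yaw 0.138 hinge pt [544.6 104.9] n 755 rms 0.76
flap -1 th 2.288 line yaw 0.135 hinge pt [550.5 -95.3] n 741 rms 0.7
flap 1 th 2.386 line yaw 0.133 hinge pt [551.   98.6] n 349 rms 1.15
flap -1 th 2.31 line yaw 0.134 hinge pt [554.  -98.9] n 117 rms 0.61
```

```bash
python3 - <<'E' 2>/dev/null
from h import *
s=dict(np.load("s1.npz")); W=pts(s); f=s["frame"]
def proj(p):
    q=s["extrinsics"]@np.r_[p,1]; return s["cx"]+s["fx"]*q[0]/-q[2], s["cy"]-s["fy"]*q[1]/-q[2]
print("tcp proj",proj([546.8,11.3,255]),"cap top mean-cal",proj([549,2,112]), proj([547.6,5,112]))
m=(np.hypot(W[...,0]-547,W[...,1]-11)<75)&(W[...,2]>240)
for r in range(128,158,2):
    u=np.where(m[r])[0]; print(r,u.min() if len(u) else None,u.max() if len(u) else None,len(u),end=" | ")
dm=(f.max(-1)<75)
print()
for r in range(180,206,2):
    u=np.where(dm[r,225:280])[0]+225; print(r,(u.min(),u.max()) if len(u) else None,end=" | ")
cv2.imwrite("pics/p3.png",cv2.resize(f[100:210,205:295],None,fx=5.4,fy=5.4,interpolation=cv2.INTER_CUBIC))
E
```

```text
tcp proj (np.float64(251.05271153403237), np.float64(151.13833868316715)) cap top mean-cal (np.float64(249.74226286811088), np.float64(188.14217107490074)) (np.float64(250.4379131072032), np.float64(187.72926677545135))
128 235 265 31 | 130 235 262 28 | 132 235 262 26 | 134 235 261 21 | 136 235 261 23 | 138 235 261 21 | 140 235 261 18 | 142 235 261 20 | 144 235 260 14 | 146 239 246 8 | 148 240 246 7 | 150 240 246 7 | 152 240 246 7 | 154 240 246 7 | 156 244 245 2 | 
180 None | 182 None | 184 (np.int64(245), np.int64(254)) | 186 (np.int64(242), np.int64(257)) | 188 (np.int64(241), np.int64(258)) | 190 (np.int64(241), np.int64(258)) | 192 (np.int64(241), np.int64(258)) | 194 (np.int64(241), np.int64(258)) | 196 (np.int64(243), np.int64(257)) | 198 (np.int64(243), np.int64(253)) | 200 None | 202 None | 204 None |
```

View pics/p3.png

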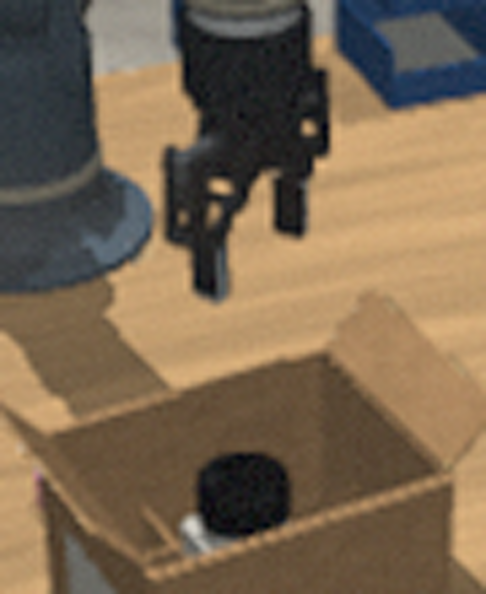

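The fingertip midpoint at u≈251.2 matches the projected TCP (251.05), so the scene camera agrees with the robot. The top camera is a few mm off in y. That puts the cap at about (549.5, 1.5), and the flap contact asymmetry agrees. Flaps are at about 2.38 and 2.29. Descending over the cap.

{"api": "drive_tool", "payload": {
  "series": [
    [[0.002,-0.0095,-0.02],[0,0,0],0],
    [[0.002,-0.0095,-0.05],[0,0,0],0],
    [[0.002,-0.0095,-0.08],[0,0,0],0],
    [[0.002,-0.0095,-0.105],[0,0,0],0],
    [[0.002,-0.0095,-0.125],[0,0,0],0],
    [[0.002,-0.0095,-0.14],[0,0,0],0],
    [[0.002,-0.0095,-0.155],[0,0,0],0],
    [[0.002,-0.0095,-0.165],[0,0,0],0],
    [[0.002,-0.0095,-0.173],[0,0,0],0],
    [[0.002,-0.0095,-0.173],[0,0,0],0]
  ]
}}

```text
t: 7.8
tcp_pos: [549.4, 1.6, 78.9]
orientation: [1.842, 0.629, -1.843]
force: [0.8, -0.4, 0.2]
grip_width: 0.999
```

```bash
python3 - <<'E' 2>/dev/null
from h import *
tool(); s=camera("scene"); cv2.imwrite("pics/p4.png",cv2.resize(s["frame"][120:230,200:300],None,fx=5.4,fy=5.4,interpolation=cv2.INTER_CUBIC))
E
```

```text
t 7.8 tcp [549.4   1.6  78.9] x [-0.001 -0.    -1.   ] jaw yaw -0.913 F [ 0.8 -0.4  0.2] T [ 0.04 -0.02 -0.05] w 0.9993575881712674 q [ 0.24  0.49 -0.41  1.96  0.28  0.76 -1.24]
```

View pics/p4.png

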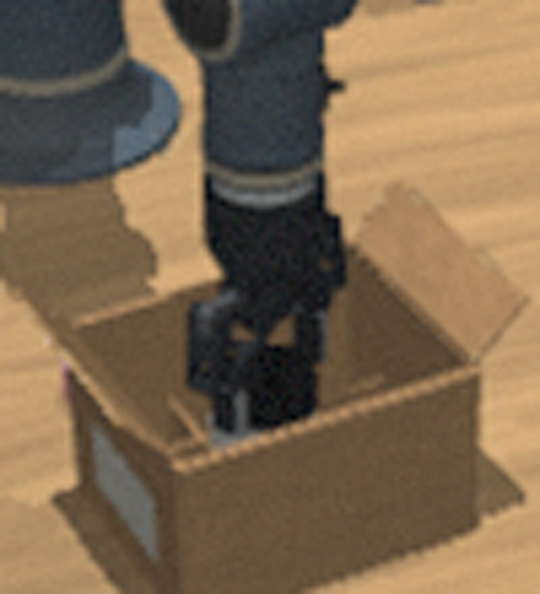

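The fingers straddle the cap without touching it. I'll close gently to sense centring.

{"api": "drive_tool", "payload": {
  "series": [
    [[0,0,0],[0,0,0],1],
    [[0,0,0],[0,0,0],1],
    [[0,0,0],[0,0,0],1],
    [[0,0,0],[0,0,0],1],
    [[0,0,0],[0,0,0],1],
    [[0,0,0],[0,0,0],1],
    [[0,0,0],[0,0,0],1],
    [[0,0,0],[0,0,0],1],
    [[0,0,0],[0,0,0],1],
    [[0,0,0],[0,0,0],1]
  ],
  "squeeze": 25
}}

```text
t: 9.1
tcp_pos: [550.0, 1.6, 80.0]
orientation: [1.843, 0.628, -1.842]
force: [-1.8, -0.7, 6.2]
grip_width: 0.68
```

```bash
python3 - <<'E' 2>/dev/null
from h import *
tool()
E
```

```text
t 9.1 tcp [550.    1.6  80. ] x [ 0.001 -0.    -1.   ] jaw yaw -0.913 F [-1.8 -0.7  6.2] T [ 0.03  0.28 -0.02] w 0.6796365190059191 q [ 0.24  0.48 -0.41  1.95  0.28  0.76 -1.24]
```

It's centred: the opening is 57.8 mm and the lateral forces are tiny. Tightening the grip, then turning with the matching rise.

{"api": "drive_tool", "payload": {
  "series": [
    [[0,0,0],[0,0,0],1],
    [[0,0,0],[0,0,0],1],
    [[0,0,0],[0,0,0],1],
    [[0,0,0.0004],[0,0,0.1],1],
    [[0,0,0.0007],[0,0,0.2],1],
    [[0,0,0.0011],[0,0,0.3],1],
    [[0,0,0.0014],[0,0,0.4],1],
    [[0,0,0.0018],[0,0,0.5],1],
    [[0,0,0.0022],[0,0,0.6],1],
    [[0,0,0.0022],[0,0,0.6],1]
  ],
  "squeeze": 80
}}

```text
t: 10.35
tcp_pos: [550.2, 2.2, 82.3]
orientation: [1.437, 1.045, -1.434]
force: [-0.9, -0.2, 7.5]
grip_width: 0.658
```

```bash
python3 - <<'E' 2>/dev/null
from h import *
tool()
E
```

```text
t 10.35 tcp [550.2   2.2  82.3] x [ 0.001  0.001 -1.   ] jaw yaw -0.312 F [-0.9 -0.2  7.5] T [ 0.08  0.36 -0.05] w 0.6580062930096608 q [ 0.35  0.51 -0.56  1.95  0.38  0.79 -0.73]
```

{"api": "drive_tool", "payload": {
  "series": [
    [[0,0,0.0002],[0,0,0.05],1],
    [[0,0,0.0004],[0,0,0.1],1],
    [[0,0,0.0005],[0,0,0.15],1],
    [[0,0,0.0007],[0,0,0.2],1],
    [[0,0,0.0009],[0,0,0.25],1],
    [[0,0,0.0013],[0,0,0.35],1],
    [[0,0,0.0016],[0,0,0.45],1],
    [[0,0,0.002],[0,0,0.55],1],
    [[0,0,0.0024],[0,0,0.65],1],
    [[0,0,0.0027],[0,0,0.75],1]
  ]
}}

```text
t: 11.6
tcp_pos: [549.0, 2.6, 84.3]
orientation: [0.88, 1.387, -0.879]
force: [-1.9, 1.9, 2.9]
grip_width: 0.66
```

```bash
python3 - <<'E' 2>/dev/null
from h import *
tool()
s=camera("scene"); c=camera("top"); np.savez("s2.npz",**s)
o=np.hstack([cv2.resize(s["frame"][120:230,200:300],(400,440),interpolation=cv2.INTER_CUBIC),cv2.resize(c["frame"][140:260,200:309],(400,440),interpolation=cv2.INTER_CUBIC)]); cv2.imwrite("pics/p5.png",o)
E
```

```text
t 11.6 tcp [549.    2.6  84.3] x [-0.001  0.001 -1.   ] jaw yaw 0.44 F [-1.9  1.9  2.9] T [ 0.35  0.46 -0.06] w 0.6601576689972352 q [ 0.49  0.56 -0.75  1.94  0.51  0.84 -0.09]
```

View pics/p5.png

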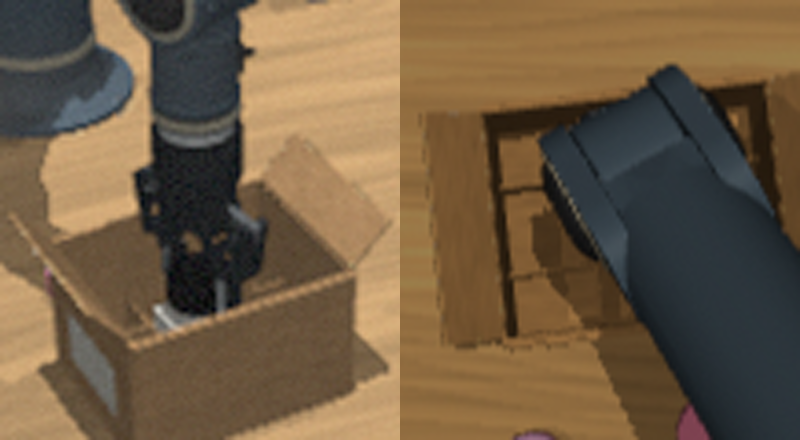

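{"api": "drive_tool", "payload": {
  "series": [
    [[0,0,0.0004],[0,0,0.12],1],
    [[0,0,0.0009],[0,0,0.24],1],
    [[0,0,0.0013],[0,0,0.36],1],
    [[0,0,0.0017],[0,0,0.48],1],
    [[0,0,0.0021],[0,0,0.6],1],
    [[0,0,0.0026],[0,0,0.72],1],
    [[0,0,0.003],[0,0,0.84],1],
    [[0,0,0.0035],[0,0,0.96],1],
    [[0,0,0.0038],[0,0,1.06],1],
    [[0,0,0.0041],[0,0,1.15],1]
  ]
}}

```text
t: 12.95
tcp_pos: [548.4, 1.4, 88.3]
orientation: [-0.014, 1.573, 0.012]
force: [-4.1, -0.2, 6.2]
grip_width: 0.662
```

```bash
python3 - <<'E' 2>/dev/null
from h import *
for i in range(3): tool(); s=camera("scene")
np.savez("s3.npz",**s)
for n in("scene0.npz","s1.npz","s2.npz","s3.npz"):
    f=np.load(n)["frame"][180:206,225:262].astype(int)
    m=(f.min(-1)>125)&(np.ptp(f,axis=-1)<30); v,u=np.nonzero(m); print(n,m.sum(),v.min()+180 if len(v) else 0,v.max()+180 if len(v) else 0,u.min()+225 if len(v) else 0,u.max()+225 if len(v) else 0)
E
```

```text
t 12.95 tcp [548.4   1.4  88.3] x [-0.003 -0.001 -1.   ] jaw yaw 1.587 F [-4.1 -0.2  6.2] T [-0.14  0.8  -0.15] w 0.6623189170499569 q [ 0.66  0.67 -1.02  1.93  0.71  0.96  0.88]
t 13.0 tcp [548.8   1.4  88.4] x [-0.002 -0.001 -1.   ] jaw yaw 1.59 F [-1.8 -0.5  7.2] T [-0.13  0.64  0.06] w 0.662224956139517 q [ 0.66  0.67 -1.02  1.93  0.71  0.96  0.88]
t 13.05 tcp [548.9   1.4  88.4] x [-0.002 -0.    -1.   ] jaw yaw 1.586 F [-2.8 -0.   6.4] T [-0.08  0.59  0.04] w 0.6628885694637697 q [ 0.66  0.67 -1.02  1.93  0.71  0.96  0.88]
scene0.npz 58 180 201 226 244
s1.npz 17 196 201 239 243
s2.npz 14 196 201 239 244
s3.npz 2 199 199 249 250
```

The turn is done (2.5 rad) with no sign of the jar lifting. A small test lift follows.

{"api": "drive_tool", "payload": {
  "series": [
    [[0,0,0.001],[0,0,0.05],1],
    [[0,0,0.002],[0,0,0.1],1],
    [[0,0,0.003],[0,0,0.15],1],
    [[0,0,0.004],[0,0,0.15],1],
    [[0,0,0.005],[0,0,0.15],1],
    [[0,0,0.006],[0,0,0.15],1],
    [[0,0,0.007],[0,0,0.15],1],
    [[0,0,0.008],[0,0,0.15],1],
    [[0,0,0.008],[0,0,0.15],1],
    [[0,0,0.008],[0,0,0.15],1]
  ]
}}

```text
t: 14.35
tcp_pos: [549.5, 1.8, 96.5]
orientation: [-0.13, 1.567, 0.131]
force: [-2.4, 0.8, 0.6]
grip_width: 0.665
```

```bash
python3 - <<'E' 2>/dev/null
from h import *
for i in range(2): tool(); s=camera("scene")
np.savez("s4.npz",**s)
o=np.hstack([cv2.resize(np.load(n)["frame"][165:220,220:275],(390,390),interpolation=cv2.INTER_CUBIC) for n in("s3.npz","s4.npz")]); cv2.imwrite("pics/p6.png",o)
E
```

```text
t 14.35 tcp [549.5   1.8  96.5] x [-0.  0. -1.] jaw yaw 1.737 F [-2.4  0.8  0.6] T [ 0.13  0.49 -0.01] w 0.6645288458499704 q [ 0.69  0.68 -1.07  1.92  0.72  0.99  1.02]
t 14.4 tcp [549.5   1.8  96.4] x [-0.  0. -1.] jaw yaw 1.737 F [-2.4  1.5 -0.7] T [0.17 0.43 0.07] w 0.6581152870627075 q [ 0.69  0.68 -1.07  1.92  0.72  0.99  1.02]
```

View pics/p6.png

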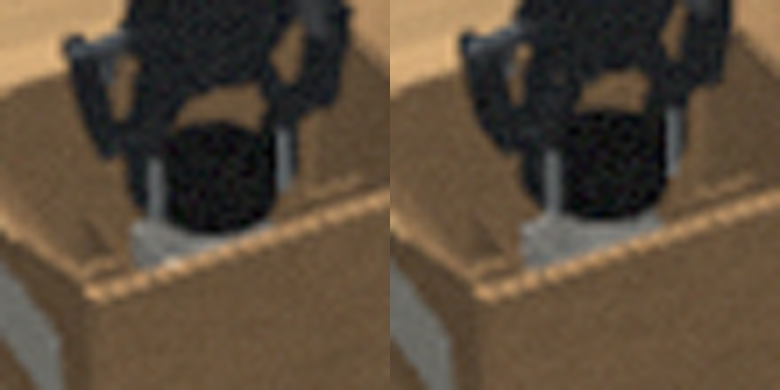

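The jar's white shoulder stays put while the cap rises, and the force is near zero, so the cap is free. Lifting to the final height.

{"api": "drive_tool", "payload": {
  "series": [
    [[0,0,0.002],[0,0,0],1],
    [[0,0,0.005],[0,0,0],1],
    [[0,0,0.009],[0,0,0],1],
    [[0,0,0.014],[0,0,0],1],
    [[0,0,0.019],[0,0,0],1],
    [[0,0,0.024],[0,0,0],1],
    [[0,0,0.029],[0,0,0],1],
    [[0,0,0.0325],[0,0,0],1],
    [[0,0,0.0325],[0,0,0],1],
    [[0,0,0.0325],[0,0,0],1]
  ]
}}

```text
t: 15.7
tcp_pos: [549.4, 1.5, 128.7]
orientation: [-0.131, 1.567, 0.131]
force: [0.3, 0.6, -0.2]
grip_width: 0.663
```

```bash
python3 - <<'E' 2>/dev/null
from h import *
tool(); s=camera("scene"); c=camera("top"); W=pts(s); f=s["frame"]
r=np.hypot(W[...,0]-550,W[...,1]-2)<45
wm=r&(f.min(-1)>110)&(np.ptp(f.astype(int),axis=-1)<35)&(W[...,2]>60)&(W[...,2]<125)
print("jar white z pct",np.nanpercentile(W[wm],[2,50,90,98],axis=0).round(1).tolist(),wm.sum())
dk=r&(f.max(-1)<60)&(W[...,2]>120)
print("dark min z",np.nanpercentile(W[dk][:,2],[1,5]))
flaps(s)
o=np.hstack([cv2.resize(f[130:220,205:295],(400,400),interpolation=cv2.INTER_CUBIC),cv2.resize(c["frame"][60:330,80:440],(400,400))]); cv2.imwrite("pics/p7.png",o)
E
```

```text
t 15.7 tcp [549.4   1.5 128.7] x [-0. -0. -1.] jaw yaw 1.737 F [ 0.3  0.6 -0.2] T [ 0.04 -0.01 -0.01] w 0.6626661066546192 q [ 0.72  0.64 -1.11  1.9   0.67  1.04  1.06]
jar white z pct [[527.0, -30.6, 67.7], [566.3, -5.9, 91.3], [572.5, 17.5, 101.3], [575.0, 22.4, 103.5]] 74
dark min z [137.61974735 149.175942  ]
flap 1 th 0.326 line yaw 0.114 hinge pt [538.2 190.5] n 442 rms 5.95
flap -1 th 0.204 line yaw 0.081 hinge pt [ 575.  -271.3] n 206 rms 6.8
```

View pics/p7.png

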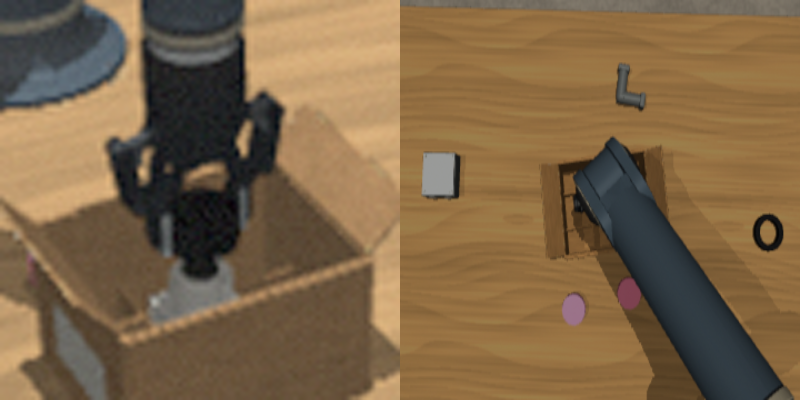

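The cap is held between the fingers above the open mouth (dark circle), the jar is seated, both flaps are open and the bystanders haven't moved. One numeric check of the cap's height in the hand.

```bash
python3 - <<'E' 2>/dev/null
from h import *
s=camera("scene"); W=pts(s)
for u in (247,250,253):
    print(u,[(v,*W[v,u].round().astype(int).tolist(),int(s["frame"][v,u].max())) for v in range(170,202)])
flaps(camera("top"))
E
```

```text
247 [(170, 468, 21, 132, 125), (171, 469, 20, 128, 103), (172, 464, 22, 120, 78), (173, 526, 2, 159, 28), (174, 530, 0, 158, 26), (175, 542, -4, 163, 30), (176, 547, -6, 162, 20), (177, 552, -7, 162, 31), (178, 559, -10, 163, 19), (179, 560, -10, 160, 17), (180, 571, -14, 164, 26), (181, 572, -14, 160, 24), (182, 580, -17, 163, 24), (183, 577, -16, 156, 17), (184, 577, -16, 152, 27), (185, 576, -16, 147, 22), (186, 578, -17, 145, 24), (187, 574, -16, 138, 27), (188, 576, -16, 135, 20), (189, 546, -7, 109, 26), (190, 545, -7, 104, 16), (191, 551, -9, 104, 26), (192, 556, -11, 104, 71), (193, 556, -11, 100, 113), (194, 563, -13, 101, 127), (195, 559, -12, 93, 121), (196, 565, -14, 94, 115), (197, 562, -13, 87, 124), (198, 573, -17, 92, 122), (199, 566, -15, 83, 122), (200, 565, -14, 77, 139), (201, 635, -37, 129, 166)]
250 [(170, 465, 33, 127, 100), (171, 468, 32, 125, 94), (172, 461, 34, 115, 53), (173, 529, 11, 159, 26), (174, 537, 8, 161, 28), (175, 540, 8, 159, 14), (176, 549, 4, 161, 18), (177, 554, 3, 161, 15), (178, 553, 3, 156, 22), (179, 560, 0, 157, 25), (180, 571, -3, 161, 2
[... 765 characters left out ...]
179, 571, 7, 162, 24), (180, 577, 5, 163, 30), (181, 577, 5, 159, 21), (182, 582, 3, 159, 17), (183, 583, 3, 155, 29), (184, 584, 2, 152, 23), (185, 583, 3, 147, 28), (186, 584, 2, 144, 14), (187, 581, 3, 138, 26), (188, 581, 3, 134, 45), (189, 551, 13, 107, 51), (190, 557, 11, 107, 17), (191, 564, 8, 109, 47), (192, 563, 8, 104, 99), (193, 565, 8, 101, 122), (194, 570, 6, 101, 116), (195, 568, 7, 95, 119), (196, 568, 7, 90, 123), (197, 574, 4, 91, 117), (198, 566, 7, 81, 136), (199, 631, -15, 129, 158), (200, 640, -18, 132, 136), (201, 641, -19, 128, 117)]
flap 1 th 2.386 line yaw 0.142 hinge pt [545.1 104.5] n 724 rms 0.7
flap -1 th 2.289 line yaw 0.143 hinge pt [576.2 -91.8] n 446 rms 0.7
```

Measured from depth, the cap spans z ≈ 133–160 and is level. The mouth is at about 104, so the gap is about 3 cm. The flaps are still at 2.39 and 2.29. Handing in.

```bash
python3 -c "
from h import *
hand_in(); tool()" 2>&1 | tail -2
```

```text
the job is handed in; nothing more can be done
the job is handed in; nothing more can be done
```

The job is done and handed in at about 16 s of the 67 s allowed. Both flaps are open, and the cap is unscrewed and held level above the jar's mouth.

- **Flaps:** I swung both outwards from beneath with shut fingers. The last top view put them at about 2.39 rad (left) and 2.29 rad (right).
- **Cap:** I gripped it at 80 N and turned it about 2.5 rad anticlockwise, rising with the thread, plus a further 0.15 rad at the start of the lift. The force stayed near zero in the lift, so the cap came free.
- **Final pose:** depth readings put the cap at z of about 133–160 and the mouth at about 104, a gap of about 3 cm. The tool points straight down, within about 1 mm of where it first gripped the cap.
- **Other things:** the jar stayed in its cell. The junction box, tape roll, elbow and pink look-alikes looked unmoved in the last view, though I didn't measure them.

**Disagreements:**
- The two cameras differed by about 5 mm on the carton and cap positions. I used a position close to the scene camera's, because that camera agreed with the robot's fingertips; the centred grip confirmed it.
- The scene-camera flap fit in the check before the last gave nonsense values (about 0.3 and 0.2 rad, with a poor fit). Its picture and the later top-view fit both showed the flaps open.
- The torque readings never showed the expected 0.4 N m at the end of any move, so I judged the loosening by force and pictures instead.

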